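# Lock-out: swing the isolator handle to off and line up the padlock hasp

## Task

Make the isolator on the bench ready for a lock-out padlock: first swing its handle round to off, fully against its stop, then slide the hasp tongue under the handle's end until the two padlock holes line up well enough for an 8 mm shackle to drop straight through both. Leave both so, and leave the other things round the isolator where they are.

Things in the scene. Friction and masses are not known exactly. Their poses are not given: they have to be found in the camera images.
- isolator: fixed grey steel case 180 x 180 x 70 mm high; origin on the bench straight under the handle's vertical pivot, mid case; x points away from the hasp (front) side, y to its left, z up. The dark hub, 48 mm across, rises to z = 111 mm. A channel on the front carries the tongue: x -127 to -90, y -138 to -22, top at z = 76 mm. Low feet stick out 17 mm at the left and right.
- handle (a joint): turn of the handle about the vertical axis at the isolator's origin, rad: 0 = ON (handle points along the isolator's +y), growing counter-clockwise from above to its stop at 1.571 = OFF (points along the isolator's -x). It starts somewhere between 0 and 0.35, moves against friction of about 4 N at 75 mm from the axis, and stays where it is left.
- handle_hole (a point): centre of the 12 mm padlock hole in the flat ear (30 x 30 x 6 mm, height 79 to 85 mm) at the handle's end, 110 mm from the pivot axis; vertical hole; the point lies half-way through. The ear ends 125 mm from the axis.
- handle_push (a point): centre of the handle's straight dark steel bar, 75 mm from the pivot axis, 96 mm high; the bar is 20 mm wide and goes from 86 to 106 mm in height, with a 16 mm gap between it and the top of the case; it can be pushed on either upright side face.
- tongue (a joint): slide of the bright steel hasp tongue along the isolator's +y, m, from 0 to 0.060; 0.040 puts its hole under the hole of a handle that is fully off; it can be pushed too far, and back again. It starts between 0 and 0.022, takes about 3 N to slide and stays where it is left.
- tongue_hole (a point): centre of the 12 mm vertical padlock hole at the tongue's leading end, at the tongue's upper face (72 mm high); the tongue is a flat strip 26 mm wide and 6 mm thick and its hole runs along the isolator's line x = -110 mm
- tongue_tab (a point): top centre of the upright tab on the tongue, 67 mm behind the tongue's hole (to the isolator's -y); the tab is 10 mm thick in the sliding direction, 22 mm wide and rises from 72 to 110 mm in height; push it by its upright faces
- tape: tape measure, 64 x 80 x 30 mm, lying to the left of the isolator; bystander; origin under its middle
- tin: small open paste tin, 59 mm across, 30 mm high, to the left of the isolator, nearer its front; bystander; origin under its middle
- key: black bent hex key, 125 mm long, 12 mm high, flat on the bench in front and to the left of the isolator; bystander; origin under its middle

How it is judged:
By the outcome, as a careful person would: the job done as asked, in the order asked, and still so for the second after the job is handed in, with the robot touching nothing.
It also fails if it takes over 51 s, if anything falls off the work surface, if the arm or the gripper's body presses on something with over 40 N, if the wrist force passes 120 N, or if a joint passes its speed limit or range.

## Robot

A 6-joint arm with a two-finger parallel gripper is mounted at the origin on a cart in front of the work surface, level with it; the furniture and walls round the work are solid. World frame = base frame: x ahead of the robot, y to its left, z up, the work surface at z = 0. Lengths are in m, angles in rad, forces in N, time in s.
With the tool pointing down it reaches from about 0.375 to 0.9 m from the base axis. Payload 3.1 kg.
Tool frame: the origin (TCP) lies at the very end of the fingers, on their centre line; the grasp point (between the pads) lies 19 mm behind it; z points along the fingers, y is the direction in which the jaws open and shut (so a half turn about z gives the same grasp; the last joint's range is limited). The gripper opens to 85 mm and grips with 20 to 120 N. Pads are 22 mm wide; open, the fingers measure 114 mm over their backs; the gripper's body (76 mm by 85 mm) begins 54 mm behind the grasp point. The pads swing forward as they close: fully open they stand 13 mm farther back than shut.
Start: joints at [-1.319, 0.527, 1.433, -0, 1.181, -0.178], TCP at [0.26, -0.568, 0.2] pointing down, gripper open.
Joint ranges: [-3.08, 3.08], [-0.75, 2.2], [0.22, 2.44], [-1.43, 4.57], [0, 2.65], [-2.85, 2.85]. Speed limits (rad/s): [2.79, 2.79, 3.14, 3.14, 3.14, 3.14].

## Interface

Orientations are given as a unit quaternion [x, y, z, w].
In Python, from station import manip gives the robot as it stands. The module is installed in compiled form; this text tells all that it offers.
- The arm moves only by the tool send_rows, never from a script. Its argument "commands" is a list of rows, each an object with "delta_pos": the shift along the world's x, y, z in cm, a list of three; "yaw": the turn about the world's z in rad. A call has 1 to 10 rows; each row shifts and turns the pose as measured when the row begins; what a row does not reach is not made up. A row lasts 1/8 s, in which the tool goes at most 62.5 mm and 10.7 degrees, less where a joint would pass 70% of its speed; a pose out of reach is approached as far as the arm can. A call is refused whole if a number of a shift passes 6.25 or a number of a turn 0.188, either way. A call with a gripper value outside its range is refused whole. "grip" is the closure, from -1 (fully open) to 1 (shut), set as the call begins (left out, the last holds). The fingers move at their own pace and stop on an object; "force" is the grip in N (left out, the last holds). Time passes only in rows, so rows that do not move let the fingers close. It gives the time, the measured TCP pose, the force and the opening at its end, in the units of the state.
- manip.sense(): the state, without advancing time (a new reading comes with each control period).
- manip.snapshot(name): name is "scene" or "top"; returns the picture (384x512x3 uint8, blue, green, red); there is no depth.
- manip.get_calibration(name): a dict with "fx", "fy", "cx", "cy" (pixels), "dist_coeffs" ([k1, k2, p1, p2, k3] as OpenCV has them; the pictures are not rectified), "world_to_cam" (4x4, takes a point from world to camera coordinates). Camera axes: x right, y down, z forward; pixel columns grow to the right and rows downward; lengths in m; the calibration is good to about 2 mm. A picture is of the moment at which its call begins. get_calibration takes no time and is no camera call.
- manip.sign_off(): hands the job in, once; it reports no verdict.
The state is a dict: "t": time; "q": joint angles; "qd": joint speeds; "tau": joint torques, N m; "tcp_pos": TCP position; "tool_rot": TCP orientation; "force": force on the tool from outside, world axes, zero at the start; "ft_torque": the same for the moment, N m; "finger_gap": opening from 0.0 (shut) to 1.0 (fully open).
Only numpy, scipy, OpenCV 4.12 (cv2) and the standard library are available. Lean on these libraries where they do the work, as an engineer would, in place of code of your own. Each camera call takes 0.05 s, during which the arm holds its last target. There are 200 camera calls.

## Working session

There is one attempt and no reset: what is moved stays moved. The work goes in short steps, Python scripts to look and compute and a tool call to move; the robot and the scene stay as the last step left them, time stands still between calls to the robot, and variables do not carry over. Pictures are saved under pics/ and viewed, about 8 in all and at most 12, crops included, and the job is handed in when it is done.

Besides the shell and the picture viewer there is one more tool, called after "Request:" by a JSON object that holds its "method" and its "body". send_rows: Moves the arm, as the interface text tells. Its arguments: {"type":"object","properties":{"commands":{"type":"array","items":{"type":"object","properties":{"delta_pos":{"type":"array","items":{"type":"number"}},"yaw":{"type":"number"}}}},"grip":{"type":"number"},"force":{"type":"number"}},"required":["commands"]}

```bash
mkdir -p pics; python3 - <<'E'
from station import manip
import cv2,numpy as np
for n in("scene","top"):
    cv2.imwrite(f"pics/{n}0.png",manip.snapshot(n)); c=manip.get_calibration(n)
    print(n,{k:np.round(v,4).tolist() for k,v in c.items()})
print(manip.sense())
E
```

```text
scene {'fx': 393.8352, 'fy': 393.8352, 'cx': 252.144, 'cy': 193.6605, 'dist_coeffs': [-0.0982, 0.0, 0.0, 0.0, 0.0], 'world_to_cam': [[-0.5848, -0.8111, -0.003, 0.4454], [-0.4698, 0.3417, -0.814, 0.294], [0.6613, -0.4746, -0.5809, 0.6499], [0.0, 0.0, 0.0, 1.0]]}
top {'fx': 474.2255, 'fy': 474.2255, 'cx': 253.573, 'cy': 184.8976, 'dist_coeffs': [-0.1729, 0.0, 0.0, 0.0, 0.0], 'world_to_cam': [[0.0229, -0.9995, -0.0209, 0.169], [-0.9804, -0.0184, -0.196, 0.5693], [0.1955, 0.025, -0.9804, 0.955], [0.0, 0.0, 0.0, 1.0]]}
{'t': 0.1, 'q': array([-1.31944986e+00,  5.28369652e-01,  1.43378565e+00,  7.20000897e-07,
        1.18141049e+00, -1.78485999e-01]), 'qd': array([-0.00204476, -0.0014741 , -0.00356041,  0.00078001,  0.00078719,
       -0.00105093]), 'tau': array([-5.67272746e-04, -4.43303347e+01, -1.78587395e+01, -1.75158993e-04,
        3.87638443e-03, -8.65059832e-06]), 'tcp_pos': array([ 0.2603037 , -0.56742901,  0.19863007]), 'tool_rot': array([ 9.76993816e-01,  2.13265351e-01, -3.56002645e-05, -9.85925718e-04]), 'force': array([-0.02656442, -0.72692023,  0.32194726]), 'ft_torque': array([ 0.03992265, -0.02538342,  0.04676167]), 'finger_gap': 0.9974349333579978}
```

View pics/scene0.png

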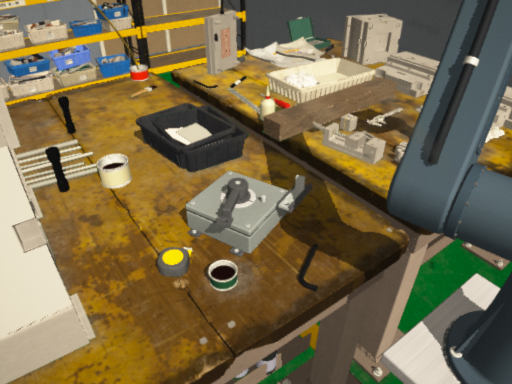

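View pics/top0.png

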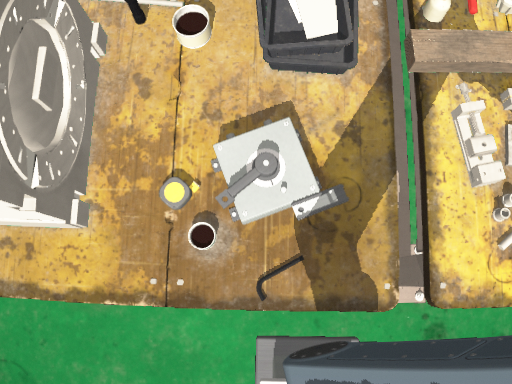

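The scene view shows the isolator at about (235,210) and the tape, tin and key in front of it. In the top view the hub is at about (266,164), the handle ear at about (222,200), the tongue channel at about (320,200), the tape at (175,192), the tin at (202,235) and the key at (280,275). I'll enlarge both views.

```bash
python3 - <<'E'
import cv2
a=cv2.imread("pics/top0.png")[105:255,195:355]; cv2.imwrite("pics/topc.png",cv2.resize(a,None,fx=4,fy=4,interpolation=cv2.INTER_CUBIC)[:600])
a=cv2.imread("pics/scene0.png")[160:260,175:315]; cv2.imwrite("pics/scenec.png",cv2.resize(a,None,fx=5,fy=5,interpolation=cv2.INTER_CUBIC))
E
```

```text
(no output)
```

View pics/topc.png

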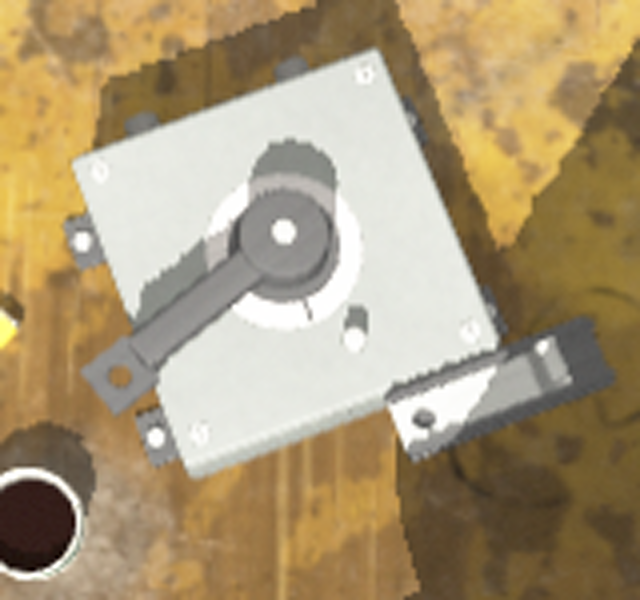

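View pics/scenec.png

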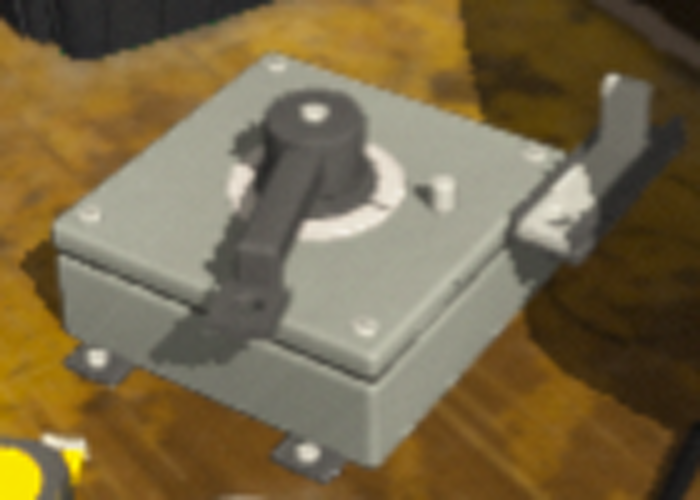

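Top crop (x4): lid corners (73,160), (376,48), (190,478), (497,345), hub centre (284,232), handle hole (119,375), tongue hole (424,419), tab top about (544,350). Scene crop (x5): lid corners (55,228), (275,55), (375,372), (565,150), hub (314,112), handle hole (258,303), tab top about (626,84). I'll triangulate and fit with these.

```bash
cat > h.py <<'E'
from station import manip
import cv2,numpy as np
from scipy.optimize import least_squares
C={n:manip.get_calibration(n) for n in("scene","top")}
def proj(n,P):
    c=C[n];T=np.array(c["world_to_cam"]);K=np.array([[c["fx"],0,c["cx"]],[0,c["fy"],c["cy"]],[0,0,1.]])
    return cv2.projectPoints(np.atleast_2d(P).astype(float),cv2.Rodrigues(T[:3,:3])[0],T[:3,3],K,np.array(c["dist_coeffs"]))[0][:,0]
def tri(ps,pt):
    return least_squares(lambda p:np.r_[proj("scene",p)[0]-ps,proj("top",p)[0]-pt],[.5,0,.1])
def iso(p,X):
    c,s=np.cos(p[2]),np.sin(p[2]);X=np.atleast_2d(X)
    return np.c_[p[0]+c*X[:,0]-s*X[:,1],p[1]+s*X[:,0]+c*X[:,1],X[:,2]]
def pts(a,t): 
    return np.array([[-.110*0+.110*-np.sin(a),.110*np.cos(a),.085],[-.11,-.04+t,.072],[-.11,-.107+t,.110]])
E
cat > fit.py <<'E'
from h import *
f=lambda c,k,o:(np.array(c,float)+.5)/k-.5+o
t=f([(73,160),(376,48),(190,478),(497,345),(284,232),(119,375),(424,419),(544,350)],4,[195,105])
s=f([(55,228),(275,55),(375,372),(565,150),(314,112),(258,303),(577,238),(626,84)],5,[175,160])
for a,b in zip(s,t): r=tri(a,b);print(np.round(r.x,4),round(r.cost,2))
B=np.array([[.09,.09,.07],[.09,-.09,.07],[-.09,.09,.07],[-.09,-.09,.07],[0,0,.111]])
def res(p):
    W=iso(p,np.r_[B,pts(p[3],p[4])])
    w=np.ones((8,1));ws=w.copy();ws[6]=0
    return np.r_[(proj("top",W)-t)*w,(proj("scene",W)-s)*ws].ravel()
r=least_squares(res,[.5,0,.4,.1,.01]);p=r.x
print(np.round(p,4));print(np.round(r.fun.reshape(2,8,2),1).tolist())
np.save("p.npy",p)
print("hh,th,tab",np.round(iso(p,pts(p[3],p[4])),4).tolist())
print("target th,tab",np.round(iso(p,pts(np.pi/2,.04)),4).tolist())
E
python3 fit.py
```

```text
[0.6512 0.2706 0.0661] 0.01
[0.7169 0.1067 0.067 ] 0.23
[0.4821 0.2047 0.0633] 1.52
[0.553  0.0433 0.0722] 0.08
[0.6018 0.1562 0.1124] 0.03
[0.529  0.2381 0.087 ] 1.11
[0.5115 0.0774 0.0604] 4.09
[0.5421 0.0217 0.1082] 1.32
[0.6011 0.1564 0.3969 0.3241 0.006 ]
[[[-1.8, 0.4], [-0.3, -1.1], [-1.0, -1.8], [1.9, 0.1], [-0.2, 0.4], [0.4, 1.0], [-0.6, -0.1], [1.4, 2.3]], [[-1.3, -0.4], [-1.4, -1.2], [0.9, -2.6], [1.8, 0.1], [0.3, 0.7], [-1.3, 0.8], [-0.0, -0.0], [0.1, -0.3]]]
hh,th,tab [[0.5285, 0.239, 0.085], [0.5128, 0.0825, 0.072], [0.5387, 0.0207, 0.11]]
target th,tab [[0.4997, 0.1138, 0.085], [0.4997, 0.1138, 0.072], [0.5256, 0.052, 0.11]]
```

Pose fit: isolator origin (0.601, 0.156), yaw 0.397, handle 0.32, tongue 0.006, good to about 2 mm. I'll go with shut fingers to the clockwise side of the bar.

Request:
{"method": "send_rows", "body": {"commands": [{"delta_pos":[2,5.2,0]},{"delta_pos":[2,5.2,0]},{"delta_pos":[2,5.2,0]},{"delta_pos":[2,5.2,0]},{"delta_pos":[2,5.2,0]},{"delta_pos":[2,5.2,0]},{"delta_pos":[2,5.2,0]},{"delta_pos":[2,5.2,0]},{"delta_pos":[2,5.2,0]},{"delta_pos":[2,5.2,0]}], "grip": 1, "force": 40}}

```text
validation failed for argument at $.co...
```

Request:
{"method": "send_rows", "body": {"commands": [{"delta_pos":[2,5.2,0],"yaw":0},{"delta_pos":[2,5.2,0],"yaw":0},{"delta_pos":[2,5.2,0],"yaw":0},{"delta_pos":[2,5.2,0],"yaw":0},{"delta_pos":[2,5.2,0],"yaw":0},{"delta_pos":[2,5.2,0],"yaw":0},{"delta_pos":[2,5.2,0],"yaw":0},{"delta_pos":[2,5.2,0],"yaw":0},{"delta_pos":[2,5.2,0],"yaw":0},{"delta_pos":[2,5.2,0],"yaw":0}], "grip": 1, "force": 40}}

```text
t: 1.35
tcp_pos: [0.4617, -0.0348, 0.1957]
tool_rot: [0.978, 0.208, 0.0, -0.001]
force: [1.4, -0.2, 0.0]
finger_gap: 0.001
```

Request:
{"method": "send_rows", "body": {"commands": [{"delta_pos":[2.4,5.4,0],"yaw":0},{"delta_pos":[2.4,5.4,0],"yaw":0},{"delta_pos":[2.4,5.4,0],"yaw":0},{"delta_pos":[2.4,5.4,0],"yaw":0},{"delta_pos":[2.1,5.5,0],"yaw":0},{"delta_pos":[0,0,-2.5],"yaw":0},{"delta_pos":[0,0,-2.5],"yaw":0}]}}

```text
t: 2.22
tcp_pos: [0.583, 0.2517, 0.1443]
tool_rot: [0.977, 0.212, 0.003, -0.001]
force: [-0.1, -0.9, -0.0]
finger_gap: -0.001
```

```bash
python3 - <<'E'
from h import *
a=manip.snapshot("top")[95:245,175:335]; b=manip.snapshot("scene")[120:270,175:335]
cv2.imwrite("pics/c1.png",np.hstack([cv2.resize(x,None,fx=2.5,fy=2.5,interpolation=cv2.INTER_CUBIC) for x in(a,b)]))
print(manip.sense()["tcp_pos"])
E
```

```text
[0.58051488 0.2505254  0.14208085]
```

View pics/c1.png

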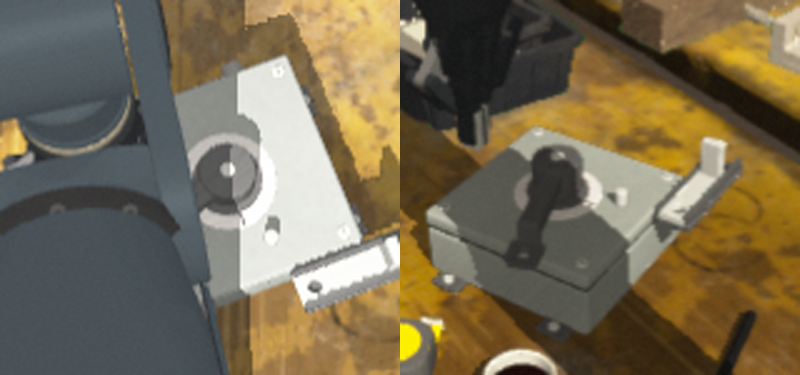

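The shut fingertip (right panel, about (475,140)) is on the far side of the bar and clear of it. I'll descend, and work out the arc meanwhile.

Request:
{"method": "send_rows", "body": {"commands": [{"delta_pos":[0,-0.6,-2],"yaw":0},{"delta_pos":[0,-0.5,-2],"yaw":0},{"delta_pos":[0,0,-1],"yaw":0},{"delta_pos":[0,0,-0.3],"yaw":0}]}}

```text
t: 2.82
tcp_pos: [0.5823, 0.2389, 0.0906]
tool_rot: [0.977, 0.211, 0.001, -0.001]
force: [0.4, 0.5, 0.2]
finger_gap: 0.008
```

```bash
cat > arc.py <<'E'
from h import *
p=np.load("p.npy"); s=manip.sense(); x=s["tcp_pos"]; print(x,s["force"])
a=np.linspace(.32,1.571,15); th=p[2]+np.pi/2+a
W=p[:2]+.075*np.c_[np.cos(th),np.sin(th)]-.026*np.c_[-np.sin(th),np.cos(th)]
d=np.diff(np.r_[[x[:2]],W],axis=0)*100
print(np.round(np.c_[a,W,d],3))
E
python3 arc.py
```

```text
[0.58225213 0.23887516 0.09060458] [0.38859473 0.51534328 0.19882028]
[[ 0.32   0.571  0.23  -1.08  -0.89 ]
 [ 0.409  0.565  0.227 -0.645 -0.294]
 [ 0.499  0.559  0.224 -0.616 -0.351]
 [ 0.588  0.553  0.219 -0.583 -0.404]
 [ 0.677  0.548  0.215 -0.544 -0.455]
 [ 0.767  0.543  0.21  -0.501 -0.501]
 [ 0.856  0.538  0.204 -0.455 -0.544]
 [ 0.946  0.534  0.199 -0.404 -0.582]
 [ 1.035  0.53   0.193 -0.351 -0.616]
 [ 1.124  0.528  0.186 -0.294 -0.645]
 [ 1.214  0.525  0.179 -0.236 -0.669]
 [ 1.303  0.523  0.172 -0.175 -0.687]
 [ 1.392  0.522  0.165 -0.113 -0.7  ]
 [ 1.482  0.522  0.158 -0.05  -0.707]
 [ 1.571  0.522  0.151  0.013 -0.709]]
```

Request:
{"method": "send_rows", "body": {"commands": [{"delta_pos":[-1.1,-0.9,0],"yaw":0},{"delta_pos":[-0.65,-0.3,0],"yaw":0},{"delta_pos":[-0.6,-0.35,0],"yaw":0},{"delta_pos":[-0.6,-0.4,0],"yaw":0},{"delta_pos":[-0.55,-0.45,0],"yaw":0},{"delta_pos":[-0.5,-0.5,0],"yaw":0},{"delta_pos":[-0.45,-0.55,0],"yaw":0},{"delta_pos":[-0.4,-0.6,0],"yaw":0}]}}

```text
t: 3.82
tcp_pos: [0.5317, 0.1963, 0.0933]
tool_rot: [0.977, 0.211, 0.003, -0.001]
force: [0.4, 0.1, -0.4]
finger_gap: 0.0
```

```bash
python3 arc.py|head -1
```

```text
[0.53166678 0.19625785 0.09334927] [ 0.43629022  0.09981949 -0.43604108]
```

```bash
python3 - <<'E'
from h import *
a=manip.snapshot("top")[95:245,175:335]; b=manip.snapshot("scene")[120:270,175:335]
cv2.imwrite("pics/c2.png",np.hstack([cv2.resize(x,None,fx=2.5,fy=2.5,interpolation=cv2.INTER_CUBIC) for x in(a,b)]))
E
```

```text
(no output)
```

View pics/c2.png

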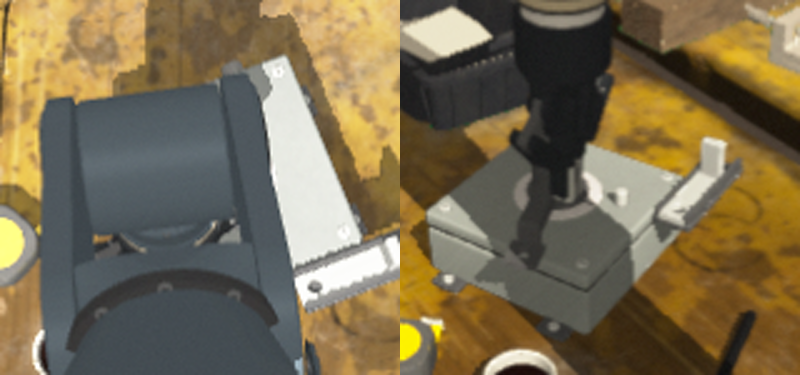

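```bash
python3 - <<'E'
from h import *
p=np.load("p.npy");x=manip.sense()
print(x["tcp_pos"],x["tool_rot"],x["q"])
f=lambda P:np.round((proj("scene",P)-[175,120])*2.5+[400,0],0).tolist()
print("tcp now",f(x["tcp_pos"]),"c1",f([.5805,.2505,.142]))
for a in(.32,1,1.57): print(a,f(iso(p,pts(a,.006))))
print(f(iso(p,[[-.09,.09,.07],[0,0,.111],[-.0318*.75,.0711,.106]])))
E
```

```text
[0.53122406 0.19595485 0.09324171] [ 0.97749125  0.21095947  0.00241319 -0.00106673] [0.15464653 0.59252783 1.68101166 0.00316991 0.86336083 1.29827409]
tcp now [[565.0, 225.0]] c1 [[477.0, 174.0]]
0.32 [[524.0, 253.0], [678.0, 209.0], [712.0, 140.0]]
1 [[610.0, 246.0], [678.0, 209.0], [712.0, 140.0]]
1.57 [[661.0, 217.0], [678.0, 209.0], [712.0, 140.0]]
[[589.0, 279.0], [557.0, 157.0], [535.0, 209.0]]
```

The handle hasn't moved, and the fingertip looks about 10 px higher than the reported TCP projects. I'll take a closer look before moving.

```bash
python3 - <<'E'
from h import *
im=manip.snapshot("scene");u=proj("scene",manip.sense()["tcp_pos"])[0]
b=cv2.resize(im[140:240,190:290],None,fx=6,fy=6,interpolation=cv2.INTER_CUBIC)
b=np.clip(b.astype(float)*1.6,0,255).astype(np.uint8)
q=((u-[190,140]+.5)*6).astype(int);print(u,q);cv2.circle(b,tuple(map(int,q)),4,(0,0,255),-1)
cv2.imwrite("pics/c3.png",b)
E
```

```text
[240.5475448  209.91092155] [306 422]
```

View pics/c3.png

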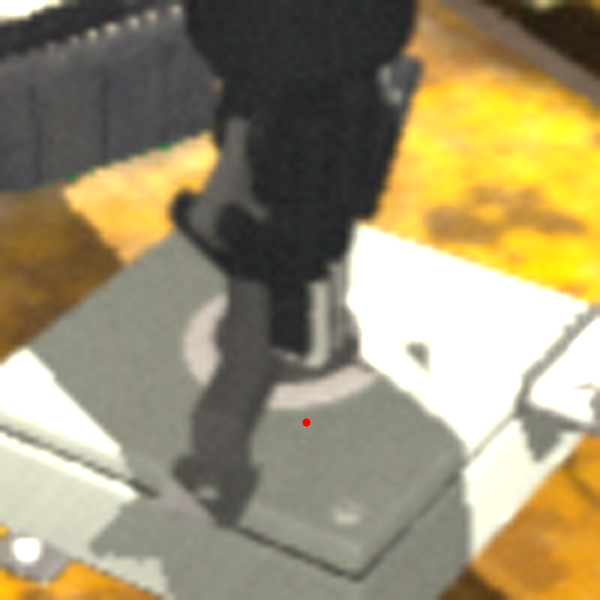

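The fingertip (315,360) sits about 25–30 mm above its reported height (red dot), so it passed over the bar without touching. I'll go back and find the true tip height by a gentle touch on the case top.

Request:
{"method": "send_rows", "body": {"commands": [{"delta_pos":[0,0,2],"yaw":0},{"delta_pos":[0,0,1.5],"yaw":0},{"delta_pos":[2.5,1.85,0],"yaw":0},{"delta_pos":[2.5,1.85,0],"yaw":0},{"delta_pos":[0,0,-1.5],"yaw":0},{"delta_pos":[0,0,-1.5],"yaw":0},{"delta_pos":[0,0,-0.5],"yaw":0}]}}

```text
t: 4.85
tcp_pos: [0.5812, 0.2335, 0.0931]
tool_rot: [0.978, 0.211, 0.002, -0.001]
force: [0.7, -0.6, -0.1]
finger_gap: 0.003
```

Request:
{"method": "send_rows", "body": {"commands": [{"delta_pos":[0,0,-0.4],"yaw":0},{"delta_pos":[0,0,-0.4],"yaw":0}]}}

```text
t: 5.1
tcp_pos: [0.5796, 0.2326, 0.0838]
tool_rot: [0.978, 0.211, 0.0, -0.001]
force: [0.2, 0.6, 0.0]
finger_gap: 0.0
```

Request:
{"method": "send_rows", "body": {"commands": [{"delta_pos":[0,0,-0.4],"yaw":0},{"delta_pos":[0,0,-0.4],"yaw":0}]}}

```text
t: 5.35
tcp_pos: [0.5797, 0.2325, 0.0757]
tool_rot: [0.978, 0.21, 0.001, -0.001]
force: [0.0, 0.5, 0.6]
finger_gap: 0.003
```

Request:
{"method": "send_rows", "body": {"commands": [{"delta_pos":[0,0,-0.4],"yaw":0},{"delta_pos":[0,0,-0.4],"yaw":0}]}}

```text
t: 5.6
tcp_pos: [0.58, 0.2325, 0.0675]
tool_rot: [0.978, 0.21, 0.001, -0.001]
force: [-0.4, 0.2, -0.2]
finger_gap: -0.001
```

Request:
{"method": "send_rows", "body": {"commands": [{"delta_pos":[0,0,-0.4],"yaw":0}]}}

```text
t: 5.72
tcp_pos: [0.58, 0.2325, 0.0633]
tool_rot: [0.978, 0.21, 0.001, -0.001]
force: [0.2, -0.3, 0.3]
finger_gap: 0.003
```

```bash
python3 - <<'E'
from h import *
im=manip.snapshot("scene");s=manip.sense();u=proj("scene",s["tcp_pos"])[0];print(s["tcp_pos"],s["force"])
b=cv2.resize(im[140:240,160:260],None,fx=6,fy=6,interpolation=cv2.INTER_CUBIC)
b=np.clip(b.astype(float)*1.6,0,255).astype(np.uint8)
q=((u-[160,140]+.5)*6).astype(int);print(u,q);cv2.circle(b,tuple(map(int,q)),4,(0,0,255),-1)
cv2.imwrite("pics/c4.png",b)
E
```

```text
[0.57965874 0.2324318  0.06269432] [-0.49829439 -0.38769274 -0.51980225]
[215.6007005  215.89045247] [336 458]
```

View pics/c4.png

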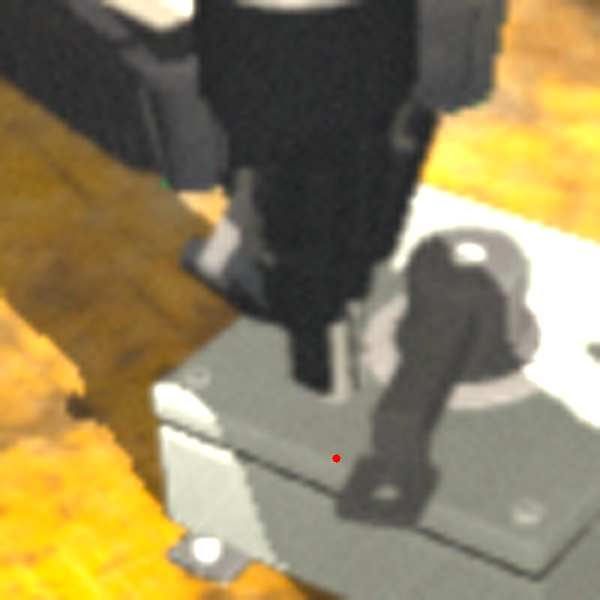

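Now at reported z = 0.063 there is no contact, and the tip appears at (330,398) against a projected (336,458). The real tip is still about 25 mm higher than reported, so I'll continue the touch.

Request:
{"method": "send_rows", "body": {"commands": [{"delta_pos":[0,0,-0.4],"yaw":0},{"delta_pos":[0,0,-0.4],"yaw":0}]}}

```text
t: 6.02
tcp_pos: [0.5799, 0.2325, 0.0544]
tool_rot: [0.978, 0.21, 0.001, -0.001]
force: [-0.1, -0.9, -0.7]
finger_gap: 0.003
```

Request:
{"method": "send_rows", "body": {"commands": [{"delta_pos":[0,0,-0.3],"yaw":0}]}}

```text
t: 6.15
tcp_pos: [0.5798, 0.2325, 0.051]
tool_rot: [0.978, 0.21, 0.001, -0.001]
force: [0.5, -0.0, -0.6]
finger_gap: -0.0
```

Request:
{"method": "send_rows", "body": {"commands": [{"delta_pos":[0,0,-0.3],"yaw":0}]}}

```text
t: 6.28
tcp_pos: [0.5798, 0.2325, 0.0478]
tool_rot: [0.978, 0.21, 0.001, -0.001]
force: [0.8, -0.7, -0.4]
finger_gap: 0.001
```

Request:
{"method": "send_rows", "body": {"commands": [{"delta_pos":[0,0,-0.2],"yaw":0}]}}

```text
t: 6.4
tcp_pos: [0.5798, 0.2325, 0.0456]
tool_rot: [0.978, 0.21, 0.001, -0.001]
force: [0.8, -0.9, -0.1]
finger_gap: 0.002
```

```bash
python3 - <<'E'
from h import *
for z in (.07,.08,.085,.09,.095): print(z,proj("scene",[.5797,.2324,z]), proj("scene",[.5797+.01,.2324,z])[0])
E
```

```text
0.07 [[215.41543518 213.33262386]] [213.10265633 211.10616476]
0.08 [[215.15598948 209.81063927]] [212.83021855 207.59581755]
0.085 [[215.02518293 208.03181274]] [212.69287567 205.82304457]
0.09 [[214.89364827 206.24096463]] [212.55477773 204.03840998]
0.095 [[214.76138125 204.43799489]] [212.41592046 202.24181637]
```

Request:
{"method": "send_rows", "body": {"commands": [{"delta_pos":[0,0,-0.2],"yaw":0}]}}

```text
t: 6.52
tcp_pos: [0.5798, 0.2325, 0.0435]
tool_rot: [0.978, 0.21, 0.001, -0.001]
force: [0.0, -0.3, 0.1]
finger_gap: -0.002
```

Request:
{"method": "send_rows", "body": {"commands": [{"delta_pos":[0,0,-0.2],"yaw":0}]}}

```text
t: 6.65
tcp_pos: [0.5799, 0.2325, 0.0414]
tool_rot: [0.978, 0.21, 0.001, -0.001]
force: [-0.3, 0.2, -0.4]
finger_gap: -0.002
```

Request:
{"method": "send_rows", "body": {"commands": [{"delta_pos":[0,0,-0.2],"yaw":0}]}}

```text
t: 6.78
tcp_pos: [0.5799, 0.2325, 0.0393]
tool_rot: [0.978, 0.21, 0.001, -0.001]
force: [0.1, -0.1, -0.4]
finger_gap: -0.001
```

Request:
{"method": "send_rows", "body": {"commands": [{"delta_pos":[0,0,-0.2],"yaw":0}]}}

```text
t: 6.9
tcp_pos: [0.5799, 0.2326, 0.0382]
tool_rot: [0.978, 0.21, 0.001, -0.001]
force: [-3.4, -0.7, 15.6]
finger_gap: 0.001
```

Request:
{"method": "send_rows", "body": {"commands": [{"delta_pos":[0,0,-0.2],"yaw":0}]}}

```text
t: 7.02
tcp_pos: [0.58, 0.2325, 0.0382]
tool_rot: [0.978, 0.211, 0.001, -0.001]
force: [-4.4, -1.4, 16.3]
finger_gap: 0.001
```

Request:
{"method": "send_rows", "body": {"commands": [{"delta_pos":[0,0,-0.2],"yaw":0}]}}

```text
t: 7.15
tcp_pos: [0.58, 0.2325, 0.0383]
tool_rot: [0.978, 0.211, 0.001, -0.001]
force: [-3.3, -2.0, 10.9]
finger_gap: -0.003
```

Contact is at reported z = 0.0383 against the case top at 0.070, so the real tip is about 31.5 mm above the reported TCP. I'll raise to reported 0.0575 (tip about 0.089) and sweep.

Request:
{"method": "send_rows", "body": {"commands": [{"delta_pos":[0,0,1],"yaw":0},{"delta_pos":[0,0,0.8],"yaw":0},{"delta_pos":[0,0,0.1],"yaw":0}]}}

```text
t: 7.52
tcp_pos: [0.5805, 0.2327, 0.0589]
tool_rot: [0.978, 0.211, 0.002, -0.001]
force: [0.1, 0.1, 0.6]
finger_gap: 0.001
```

Request:
{"method": "send_rows", "body": {"commands": [{"delta_pos":[-0.9,-0.35,0],"yaw":0},{"delta_pos":[-0.65,-0.3,0],"yaw":0},{"delta_pos":[-0.6,-0.35,0],"yaw":0}]}}

```text
t: 7.9
tcp_pos: [0.5619, 0.2228, 0.0592]
tool_rot: [0.978, 0.211, 0.006, -0.001]
force: [4.5, 1.3, -1.4]
finger_gap: -0.001
```

```bash
python3 arc.py|head -1
```

```text
[0.56186242 0.22282814 0.05921355] [ 4.45500214  1.33109377 -1.43114709]
```

Contact at about 4.7 N, so it is pushing the bar. I'll continue along the arc.

Request:
{"method": "send_rows", "body": {"commands": [{"delta_pos":[-0.7,-0.4,-0.05],"yaw":0},{"delta_pos":[-0.6,-0.5,-0.05],"yaw":0},{"delta_pos":[-0.6,-0.5,-0.05],"yaw":0},{"delta_pos":[-0.55,-0.6,-0.05],"yaw":0},{"delta_pos":[-0.5,-0.6,-0.05],"yaw":0}]}}

```text
t: 8.52
tcp_pos: [0.5332, 0.1965, 0.058]
tool_rot: [0.978, 0.21, 0.01, -0.001]
force: [3.6, 2.9, 1.3]
finger_gap: 0.004
```

```bash
python3 arc.py|head -1
```

```text
[0.53322784 0.19653166 0.05795323] [3.55761788 2.86268556 1.26453922]
```

Request:
{"method": "send_rows", "body": {"commands": [{"delta_pos":[-0.4,-0.65,0],"yaw":0},{"delta_pos":[-0.35,-0.7,0],"yaw":0},{"delta_pos":[-0.3,-0.7,0],"yaw":0},{"delta_pos":[-0.25,-0.7,0],"yaw":0},{"delta_pos":[-0.15,-0.75,0],"yaw":0}]}}

```text
t: 9.15
tcp_pos: [0.5136, 0.1594, 0.0569]
tool_rot: [0.978, 0.21, 0.006, -0.002]
force: [0.7, 3.7, 0.8]
finger_gap: 0.002
```

Request:
{"method": "send_rows", "body": {"commands": [{"delta_pos":[-0.05,-0.6,0],"yaw":0}]}}

```text
t: 9.28
tcp_pos: [0.5122, 0.1528, 0.0567]
tool_rot: [0.978, 0.21, 0.005, -0.002]
force: [0.6, 3.8, 0.8]
finger_gap: -0.002
```

Request:
{"method": "send_rows", "body": {"commands": [{"delta_pos":[0,-0.5,0],"yaw":0}]}}

```text
t: 9.4
tcp_pos: [0.5116, 0.1473, 0.0566]
tool_rot: [0.978, 0.21, 0.004, -0.003]
force: [0.3, 3.9, 0.6]
finger_gap: 0.001
```

Request:
{"method": "send_rows", "body": {"commands": [{"delta_pos":[0.2,-0.3,0],"yaw":0}]}}

```text
t: 9.52
tcp_pos: [0.5119, 0.1449, 0.0565]
tool_rot: [0.978, 0.209, 0.003, -0.004]
force: [-3.7, 13.5, 5.4]
finger_gap: 0.004
```

Request:
{"method": "send_rows", "body": {"commands": [{"delta_pos":[0.1,-0.3,0],"yaw":0}]}}

```text
t: 9.65
tcp_pos: [0.5119, 0.145, 0.0566]
tool_rot: [0.978, 0.207, 0.003, -0.007]
force: [-0.7, 21.3, 2.2]
finger_gap: -0.002
```

Request:
{"method": "send_rows", "body": {"commands": [{"delta_pos":[0.1,-0.3,0],"yaw":0}]}}

```text
t: 9.78
tcp_pos: [0.5118, 0.1454, 0.0567]
tool_rot: [0.979, 0.206, 0.002, -0.01]
force: [-0.8, 16.7, 1.7]
finger_gap: -0.0
```

Request:
{"method": "send_rows", "body": {"commands": [{"delta_pos":[0.1,-0.3,0],"yaw":0}]}}

```text
t: 9.9
tcp_pos: [0.5117, 0.1457, 0.0568]
tool_rot: [0.979, 0.205, 0.002, -0.013]
force: [-1.0, 14.3, 2.2]
finger_gap: 0.002
```

Stop reached: the force rose to 21 N and motion ceased, at 24.3 mm perpendicular offset, which matches bar plus finger half-widths. I'll back off, rise, open, and go over the tab.

Request:
{"method": "send_rows", "body": {"commands": [{"delta_pos":[-0.4,1,0],"yaw":0},{"delta_pos":[-0.2,0.5,2],"yaw":0},{"delta_pos":[0,0,4],"yaw":0},{"delta_pos":[0.6,-3,0.5],"yaw":0},{"delta_pos":[0.7,-3.5,0],"yaw":0},{"delta_pos":[0.7,-3.5,0],"yaw":0},{"delta_pos":[0.7,-3.5,0],"yaw":0}], "grip": -1}}

```text
t: 10.78
tcp_pos: [0.5252, 0.0212, 0.1215]
tool_rot: [0.978, 0.21, -0.007, -0.01]
force: [0.8, -0.3, -0.1]
finger_gap: 0.999
```

```bash
python3 - <<'E'
from h import *
s=manip.sense();print(s["tcp_pos"],s["tool_rot"],s["force"],s["finger_gap"])
im=manip.snapshot("scene")
b=cv2.resize(im[120:240,200:330],None,fx=5,fy=5,interpolation=cv2.INTER_CUBIC)
cv2.imwrite("pics/c5.png",np.clip(b.astype(float)*1.4,0,255).astype(np.uint8))
E
```

```text
[0.52521071 0.02116428 0.1214909 ] [ 0.97755901  0.21033785 -0.00654274 -0.00967257] [ 0.77349948 -0.28668379 -0.13963178] 0.9986496673177644
```

View pics/c5.png

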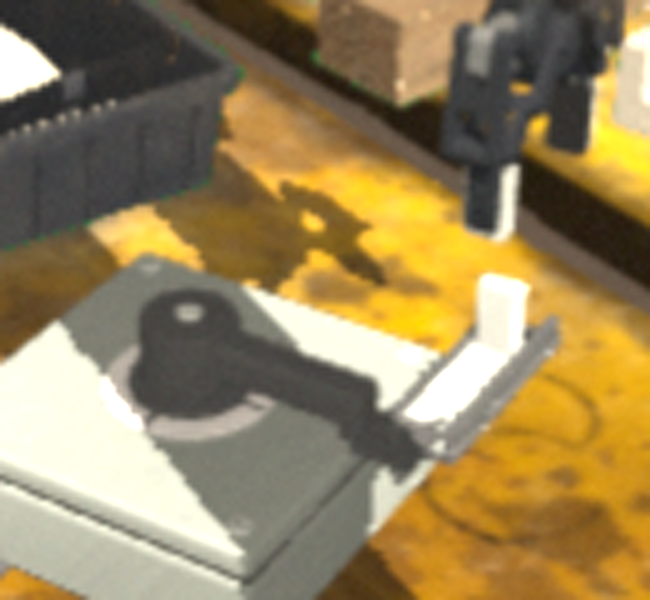

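The handle is now at OFF, with the ear over the channel at about (415,445). The open fingers are high over the tab (503,290). I'll descend round the tab.

Request:
{"method": "send_rows", "body": {"commands": [{"delta_pos":[1.3,0,0],"yaw":0},{"delta_pos":[0,0,-2],"yaw":0},{"delta_pos":[0,0,-2],"yaw":0},{"delta_pos":[0,0,0],"yaw":0}]}}

```text
t: 11.32
tcp_pos: [0.5413, 0.016, 0.0801]
tool_rot: [0.978, 0.209, -0.007, -0.007]
force: [0.2, 0.5, 0.2]
finger_gap: 1.0
```

Request:
{"method": "send_rows", "body": {"commands": [{"delta_pos":[0,0,-1],"yaw":0},{"delta_pos":[0,0,-1],"yaw":0}]}}

```text
t: 11.58
tcp_pos: [0.5428, 0.0165, 0.0604]
tool_rot: [0.978, 0.21, -0.006, -0.006]
force: [0.4, 0.8, -0.7]
finger_gap: 1.001
```

```bash
python3 arc.py|head -1
```

```text
[0.54275948 0.01653992 0.06042734] [ 0.43702018  0.79047569 -0.65723552]
```

Request:
{"method": "send_rows", "body": {"commands": [{"delta_pos":[-0.4,0.4,-0.5],"yaw":0},{"delta_pos":[0,0,0],"yaw":0}]}}

```text
t: 11.82
tcp_pos: [0.5379, 0.0211, 0.0545]
tool_rot: [0.978, 0.21, -0.006, -0.007]
force: [-0.8, 0.1, 0.0]
finger_gap: 1.002
```

Request:
{"method": "send_rows", "body": {"commands": [{"delta_pos":[0,0,0],"yaw":0},{"delta_pos":[0,0,0],"yaw":0},{"delta_pos":[0,0,0],"yaw":0},{"delta_pos":[0,0,0],"yaw":0},{"delta_pos":[0,0,0],"yaw":0}], "grip": 1, "force": 25}}

```text
t: 12.45
tcp_pos: [0.5388, 0.0208, 0.0555]
tool_rot: [0.978, 0.21, -0.005, -0.006]
force: [0.7, 0.4, -0.6]
finger_gap: 0.112
```

```bash
cat > tab.py <<'E'
from h import *
p=np.load("p.npy");s=manip.sense();d=s["tcp_pos"][:2]-p[:2];c,k=np.cos(p[2]),np.sin(p[2])
print(s["tcp_pos"],s["tool_rot"],s["force"],s["finger_gap"],"iso",c*d[0]+k*d[1],-k*d[0]+c*d[1])
E
python3 tab.py
```

```text
[0.53880018 0.02082684 0.05554428] [ 0.97774156  0.20965545 -0.00529163 -0.00616683] [ 0.66410389  0.40148773 -0.64523927] 0.11249183417101469 iso -0.10987170116577777 -0.10090259839202456
```

The tab is gripped (gap 9.6 mm) at iso y = -0.101, so the tongue must slide 34 mm along (-0.387, 0.922).

Request:
{"method": "send_rows", "body": {"commands": [{"delta_pos":[-0.25,0.6,0],"yaw":0},{"delta_pos":[-0.25,0.6,0],"yaw":0},{"delta_pos":[-0.25,0.6,0],"yaw":0},{"delta_pos":[-0.25,0.6,0],"yaw":0}]}}

```text
t: 12.95
tcp_pos: [0.5292, 0.0448, 0.0556]
tool_rot: [0.978, 0.209, -0.005, -0.005]
force: [0.6, -2.1, -1.2]
finger_gap: 0.114
```

```bash
python3 tab.py
```

```text
[0.52915729 0.04482295 0.05555456] [ 0.97796492  0.20865463 -0.00451508 -0.00524119] [ 0.62507925 -2.09664268 -1.17407539] 0.11377425241043038 iso -0.1094896076503783 -0.07504428206878619
```

Request:
{"method": "send_rows", "body": {"commands": [{"delta_pos":[-0.15,0.4,0],"yaw":0},{"delta_pos":[-0.15,0.35,0],"yaw":0},{"delta_pos":[0,0,0],"yaw":0}]}}

```text
t: 13.32
tcp_pos: [0.5255, 0.0539, 0.0556]
tool_rot: [0.978, 0.209, -0.005, -0.006]
force: [-0.1, -1.0, -0.4]
finger_gap: 0.114
```

```bash
python3 tab.py
```

```text
[0.52546311 0.05386663 0.05555052] [ 0.97787481  0.20906515 -0.00471618 -0.00551218] [-0.13499702 -0.99718951 -0.42937197] 0.11360453913159255 iso -0.10940090044073737 -0.06527559233669754
```

Request:
{"method": "send_rows", "body": {"commands": [{"delta_pos":[0.06,-0.15,0],"yaw":0},{"delta_pos":[0,0,0],"yaw":0}]}}

```text
t: 13.58
tcp_pos: [0.5257, 0.0532, 0.0555]
tool_rot: [0.978, 0.209, -0.005, -0.006]
force: [-0.1, -1.8, -0.6]
finger_gap: 0.114
```

```bash
python3 tab.py
```

```text
[0.52572659 0.0531852  0.05554979] [ 0.97792792  0.2087909  -0.0049154  -0.00626   ] [-0.07633948 -1.78067057 -0.63136576] 0.11385065889443381 iso -0.10942130071376491 -0.06600590146516895
```

Within 1 mm by kinematics. I'll release, rise and clear off for a camera check.

Request:
{"method": "send_rows", "body": {"commands": [{"delta_pos":[0,0,0],"yaw":0},{"delta_pos":[0,0,0],"yaw":0},{"delta_pos":[0,0,0],"yaw":0},{"delta_pos":[0,0,2],"yaw":0},{"delta_pos":[0,0,4],"yaw":0},{"delta_pos":[0,0,4],"yaw":0}], "grip": -1}}

```text
t: 14.32
tcp_pos: [0.5222, 0.0531, 0.1546]
tool_rot: [0.978, 0.21, -0.01, -0.008]
force: [1.0, -0.1, -0.6]
finger_gap: 0.996
```

Request:
{"method": "send_rows", "body": {"commands": [{"delta_pos":[0,-5,0],"yaw":0},{"delta_pos":[0,-5,0],"yaw":0},{"delta_pos":[0,-5,0],"yaw":0},{"delta_pos":[0,-5,0],"yaw":0},{"delta_pos":[0,-5,0],"yaw":0},{"delta_pos":[0,-5,0],"yaw":0},{"delta_pos":[0,-5,0],"yaw":0}]}}

```text
t: 15.2
tcp_pos: [0.5238, -0.3037, 0.1595]
tool_rot: [0.976, 0.216, -0.005, -0.006]
force: [0.9, 0.3, -0.4]
finger_gap: 1.003
```

```bash
python3 - <<'E'
from h import *
t=manip.snapshot("top");s=manip.snapshot("scene");cv2.imwrite("pics/top1.png",t);cv2.imwrite("pics/scene1.png",s)
p=np.load("p.npy")
for a,tt in((1.571,.04),(1.571,.041)):
  W=iso(p,np.r_[pts(a,tt),[[-.11,0,.079]]])
  print("top",np.round((proj("top",W)-[255,140])*6+3,0).tolist(),"scene",np.round((proj("scene",W)-[225,150])*6,0).tolist())
a=cv2.resize(t[140:240,255:321],None,fx=6,fy=6,interpolation=cv2.INTER_CUBIC);b=cv2.resize(s[150:250,240:306],None,fx=6,fy=6,interpolation=cv2.INTER_CUBIC)
cv2.imwrite("pics/c6.png",np.hstack([a,b]))
b0=cv2.imread("pics/top0.png")
for n,(x,y) in dict(tape=(175,192),tin=(202,235),key=(280,275)).items():
  print(n,"diff",np.abs(t[y-25:y+25,x-25:x+25].astype(int)-b0[y-25:y+25,x-25:x+25]).mean())
E
```

```text
top [[184.0, 450.0], [182.0, 455.0], [372.0, 366.0], [183.0, 452.0]] scene [[326.0, 340.0], [325.0, 368.0], [411.0, 198.0], [325.0, 353.0]]
top [[184.0, 450.0], [180.0, 456.0], [369.0, 367.0], [183.0, 452.0]] scene [[326.0, 340.0], [323.0, 369.0], [410.0, 199.0], [325.0, 353.0]]
tape diff 3.2790666666666666
tin diff 3.4041333333333332
key diff 38.42693333333333
```

View pics/c6.png

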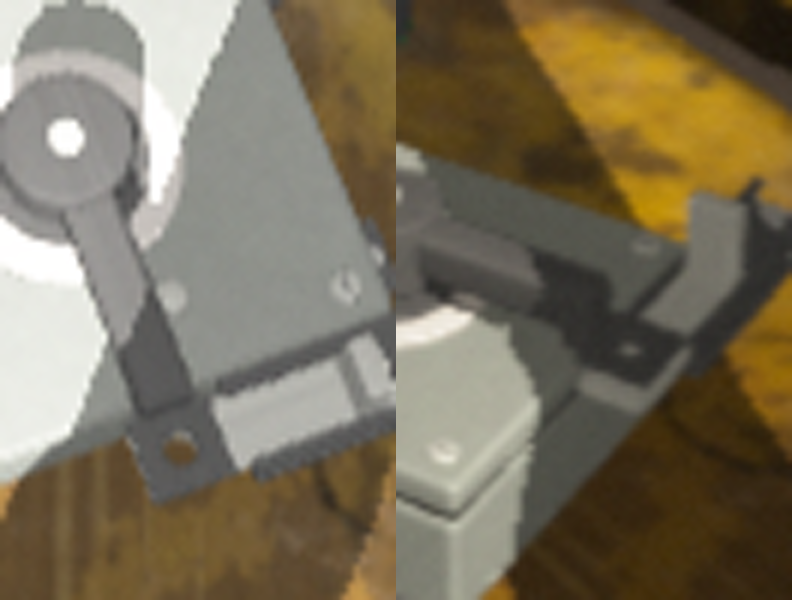

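In the top view (left) brown bench shows through the ear hole at (181,449), so the holes overlap. I'll check how fully, and whether the key moved, in one composite.

```bash
python3 - <<'E'
import cv2,numpy as np
t=cv2.imread("pics/top1.png");t0=cv2.imread("pics/top0.png")
z=cv2.resize(t[205:225,275:295],(400,400),interpolation=cv2.INTER_NEAREST);z=np.clip(z*1.8,0,255).astype(np.uint8)
k=[cv2.resize(i[170:310,150:350],(400,280)) for i in(t0,t)]
o=np.zeros((560,800,3),np.uint8);o[:400,:400]=z;o[:280,400:]=k[0];o[280:,400:]=k[1]
cv2.imwrite("pics/c7.png",o)
print(t[210:219,279:292,0]);print(t[210:219,279:292,2])
E
```

```text
[[ 86  86  89  90  90  92  89  91  87  90  90  89 149]
 [ 90  88  90  90  89  97  96  84  88  89  89  91 105]
 [ 89  89  86  83  95 106 114 117  82  87  89  91  88]
 [ 89  91  88  86  73  76  83  97  91  88  89  88  92]
 [ 91  89  85  70  51  51  51  57  88  83  91  90  90]
 [ 91  89  88  62  49  47  48  47  65  85  89  90  90]
 [ 90  89  87  76  58  46  48  48  67  86  90  90  90]
 [ 90  90  90  88  78  66  68  73  86  89  90  90  90]
 [ 90  89  91  89  88  84  86  87  91  93  91  88  90]]
[[ 88  87  91  90  90  92  90  91  90  90  91  91 153]
 [ 91  89  91  91  89  99  98  85  90  91  91  93 107]
 [ 91  91  88  85  97 125 126 120  83  89  90  93  90]
 [ 91  93  89  97  98 112 113 117  93  88  92  92  92]
 [ 94  93  86  96  97  97 100 102 108  85  90  91  92]
 [ 93  92  90  88  94  94  95  95  96  87  89  90  93]
 [ 92  92  90  84  89  92  94  94  86  89  90  90  92]
 [ 92  92  94  89  88  87  91  87  90  91  92  90  90]
 [ 91  90  92  90  91  89  91  87  93  94  94  89  90]]
```

View pics/c7.png

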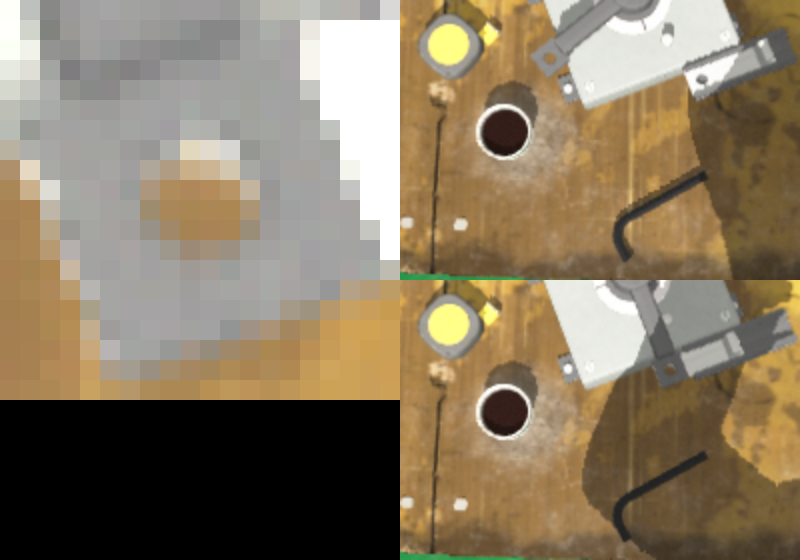

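The zoom shows bench through almost the whole hole, with only a thin parallax sliver of tongue at its upper edge. The tape, tin and key sit where they were; only the arm's shadow changed round the key. I'm handing in.

```bash
python3 -c "
from station import manip
print(manip.sense()['t'],manip.sign_off())"
```

```text
the job is handed in; nothing more can be done
15.3 None
```

The isolator should be ready for the padlock. The handle is at OFF against its stop and the tongue is under its end with the holes in line. I handed in at t = 15.3 s with the arm clear of everything.

- **Handle:** I swung it round with the shut fingers. Against the stop the force rose from 4 N to 21 N and motion ceased. In the top view the ear hole lies within about 0.5 px of where a handle at 1.571 should put it.
- **Tongue:** I gripped the tab and slid it to isolator y = -66.0 mm, against -67.0 mm for perfect alignment, so it is about 1 mm off. I then let go. In the top view the bench shows through nearly the whole padlock hole, and an 8 mm shackle allows up to 4 mm of offset.
- **Bystanders:** The tape, tin and key look unmoved. The key patch gave a large image difference, but viewing it showed only the arm's shadow.

**What disagreed:** The real fingertips stood about 31 mm higher than the reported TCP. My first sweep therefore passed over the bar without touching it. I found this in the images, measured it with a light touch on the case top (about 16 N), and corrected for it. Holding the fingers against the stop also tilted the tool slightly; some tilt remained, but it did no harm.

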